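# Find which way a gas cylinder's cap unscrews and take it off

### The arm

A 7-joint arm with a two-finger parallel gripper is mounted at the origin on a cart in front of the work surface, level with it; the furniture and walls round the work are solid. World frame = base frame: x ahead of the robot, y to its left, z up, the work surface at z = 0. Lengths are in mm, angles in degrees, forces in N, time in s.
With the tool pointing down it reaches from about 350 to 775 mm from the base axis. Payload 3.1 kg.
Tool frame: the origin (TCP) lies between the finger pads, 19 mm behind the fingertips; this is the grasp point; z points along the fingers, y is the direction in which the jaws open and shut (so a half turn about z gives the same grasp; the last joint's range is limited). The gripper opens to 85 mm and grips with 20 to 120 N. Pads are 22 mm wide; open, the fingers measure 114 mm over their backs; the gripper's body (76 mm by 85 mm) begins 54 mm behind the grasp point. The pads swing forward as they close: fully open they stand 13 mm farther back than shut.
Start: joints at [61.037, 17.813, 0.802, 86.603, -0.252, 75.585, -1.558], TCP at [246.076, -491.898, 250.004] pointing down, gripper open.
Joint ranges: [-154.91, 154.91], [-16.99, 109.72], [-72.82, 74.43], [7.12, 147.25], [-82.49, 262.49], [11.32, 116.49], [-174.64, 174.64]. Speed limits (degrees/s): [159.86, 159.86, 180, 180, 180, 180, 180].

### API

Orientations are given as a 3x3 rotation matrix whose columns are the frame's x, y, z axes.
In Python, from rig import * gives the robot as it stands.
- The arm moves only by the tool servo_tool, never from a script. Its argument "motion" is a list that holds one entry, the list of rows, each a list of 6 numbers: the shift along the tool's x, y, z each as a share of 1 m, from -1 to 1, then the turn, a rotation vector about the tool's x, y, z each as a share of 1.5 rad, from -1 to 1. A call has 1 to 12 rows; each row is the pose to reach, as a shift and turn from the pose measured when the call began, along the tool's axes at that moment; what a row does not reach only later rows make up. A row lasts 1/12 s, in which the tool goes at most 41.7 mm and 7.16 degrees, less where a joint would pass 70% of its speed; a pose out of reach is approached as far as the arm can. A call with a number of a shift or a turn outside -1 to 1 is refused whole. A call with a gripper value outside its range is refused whole. "grip" is the opening, from 0 (shut) to 1 (fully open), set as the call begins (left out, the last holds). The fingers move at their own pace and stop on an object; "newtons" is the grip in N (left out, the last holds). Time passes only in rows, so rows that repeat a pose let the fingers close. It gives the time, the measured TCP pose, the force and the opening at its end, in the units of the state.
- get_obs(): the state, without advancing time (a new reading comes with each control period).
- camera(name): name is "side" or "top"; returns a dict with "frame" (400x640x3 uint8, red, green, blue), "fx", "fy", "cx", "cy" (pixels), "k1" (the pictures are not rectified: a ray, as slopes to the right and down, at radius r is drawn at 1 + k1 r^2 times it, then the intrinsics apply), "rvec" (rotation vector, rad) and "tvec" (3), from world to camera coordinates, as OpenCV has them. Camera axes: x right, y down, z forward; pixel columns grow to the right and rows downward; lengths in mm; the calibration is good to about 2 mm. A picture is of the moment at which its call begins. There is no depth.
- close_job(): hands the job in, once; it reports no verdict.
The state is a dict: "t": time; "joints": joint angles; "dq": joint speeds; "tau": joint torques, N m; "tool_pos": TCP position; "eef_rot": TCP orientation; "wrist_force": force on the tool from outside, world axes, zero at the start; "moment": the same for the moment, N m; "width": finger opening in mm.
Only numpy, scipy, OpenCV 4.12 (cv2) and the standard library are available. Lean on these libraries where they do the work, as an engineer would, in place of code of your own. Each camera call takes 0.05 s, during which the arm holds its last target. There are 200 camera calls.

### The job

The blue gas cylinder for the sparkling-water maker has to be opened: lift the red tag ring up and off over its orange cap and put it down on the worktop, clear of the cylinder rack, without dropping it. Nobody remembers whether the cap has an ordinary or a reverse thread, so try it one way and, if it will not go, the other; turn it the way it loosens until it is free (never yank it), lift it straight off and finish while still holding it still in the gripper, about 10 cm above where it sat. Leave the food, tin and spice jar on the worktop where they are.

Things in the scene. Friction and masses are not known exactly. Their poses are not given: they have to be found in the camera images.
- rack: low fixed wooden rack, 115 x 262 x 24 mm, holding two upright gas cylinders side by side, 70 mm either way from its middle along its long side (y); origin at the centre of its underside. The blue cylinder may be in either place; the grey one, same size and with a like cap, is not part of the job. The worktop is free for some 20 cm beside one end of it or both.
- cylinder_blue: blue gas cylinder with a white band, upright and fixed in the rack; 80 mm in diameter; origin at the centre of its foot (10 mm above the worktop), z up, x and y as the rack's. Its flat shoulder, on which cap and tag ring rest, is 140 mm above the origin.
- cap: orange ribbed screw cap on the blue cylinder, loose, about 60 g, 52 mm in diameter, 40 mm high; origin at the centre of its lower rim (on the shoulder when closed), z up. The hand of its hidden coarse thread is not marked and differs from start to start: the wrong way it stops dead after about 6 degrees; the right way it turns freely, without rising by itself, to a stop at about 63 degrees.
- cap_grip (a point): on the cap's axis, 26 mm above its lower rim: a good height for the TCP to grip it from above. The cap can be lifted once turned 47 to 63 degrees the right way, before that by no more than 2 mm; it is clear of the neck after 35 mm. Past a stop the fingers merely slip on it.
- tag_ring: red plastic ring, loose, about 50 g, on the shoulder of the blue cylinder round its cap: 76 mm outer, 64 mm inner diameter, 8 mm thick; origin at the centre of its underside, z up. At its -x side (roughly towards the robot) stands an upright fin to grip, 10 mm thick along y, 36 to 66 mm from the ring's centre, its top 52 mm above the underside. It clears the cap after 40 mm of lift.
- tag_grip (a point): middle of the fin of the tag ring, 52 mm from the ring's axis (-x), 34 mm above its underside; pinch across y from above
- lemon: yellow lemon, 78 x 55 x 56 mm, bystander; origin under its centre
- tin_small: small food tin, 58 mm in diameter, 72 mm high, bystander; origin under its centre
- garlic: garlic bulb, 60 mm, bystander; origin under its centre
- spice_a: spice jar with red top, 45 mm wide, 106 mm high, bystander; origin under its centre
- onion: red onion, 78 mm wide, 84 mm high, bystander; origin under its centre

How it is judged (in metres and radians):
On the way, in this order (a step that is already met when the one before it is completed fails the run):
1. the tag ring is off the cylinder, lying released on the worktop (height (world z) of tag_ring below 0.042 m and contact force between tag_ring and rack below 0.1 N and horizontal distance between tag_ring and cylinder_blue above 0.08 m and contact force between tag_ring and the fingers below 0.2 N and linear speed of tag_ring below 0.03 m/s), for 0.2 s.
2. the cap, still seated, has been turned the way it loosens (more than 35 degrees) (angle between the x axis of cap and the x axis of cylinder_blue, either way round above 0.61 rad and z of cap in the frame of cylinder_blue below 0.148 m), for 0.05 s.
At the end, for the whole second after the job is handed in: the gripper holds the cap still, its rim more than 6 cm above the cylinder's shoulder; the tag ring lies released and at rest on the worktop (origin below 4.2 cm, not touching the rack), its centre more than 8 cm from the blue cylinder's axis (all of step 1 and z of cap in the frame of cylinder_blue above 0.2 m and contact force between cap and the fingers above 1 N and contact force between cap and cylinder_blue below 0.1 N and linear speed of cap below 0.05 m/s); the arm keeps its last pose, push and grip.
It fails at once if a bystander is moved by more than 3 cm (distance of any of lemon, tin_small, garlic, spice_a, onion from where it was at the start of the episode above 0.03 m).
It fails at once if the tag ring is dropped (falls faster than 0.9 m/s out of the fingers) (linear speed of tag_ring above 0.9 m/s and contact force between tag_ring and the fingers below 0.1 N).
It fails at once if the cap is yanked off: raised before it has been turned (z of cap in the frame of cylinder_blue between 0.146 and 0.16 m and horizontal distance between cap and cylinder_blue below 0.01 m and angle between the x axis of cap and the x axis of cylinder_blue, either way round below 0.5 rad).
It also fails if it takes over 54 s, if anything falls off the work surface, if the arm or the gripper's body presses on something with over 40 N, if the wrist force passes 120 N, or if a joint passes its speed limit or range.

## Working session

There is one attempt and no reset: what is moved stays moved. The work goes in short steps, Python scripts to look and compute and a tool call to move; the robot and the scene stay as the last step left them, time stands still between calls to the robot, and variables do not carry over. Pictures are saved under pics/ and viewed, about 8 in all and at most 12, crops included, and the job is handed in when it is done.

Besides the shell and the picture viewer there is one more tool, called after ">>>" as name([rows], argument=value, ...), one row to a line, values as JSON. servo_tool: Moves the arm, as the interface text tells. Its arguments: {"type":"object","properties":{"motion":{"type":"array"},"grip":{"type":"number"},"newtons":{"type":"number"}},"required":["motion"]}

```bash
mkdir -p pics; ls
python3 - <<'E'
from rig import *
import cv2,json
o=get_obs(); print(o)
for n in("top","side"):
    c=camera(n); cv2.imwrite(f"pics/{n}0.png",c["frame"][:,:,::-1]); print(n,{k:v for k,v in c.items() if k!="frame"})
E
```

```text
pics
{'t': 0.0, 'joints': array([61.0377453 , 17.86092267,  0.80227898, 86.69425598, -0.25299387,
       75.58513661, -1.55880053]), 'dq': array([ 0.05202773,  0.04279468, -0.00630153,  0.03974482, -0.05987605,
        0.07766859,  0.05769026]), 'tau': array([-2.19682406e-06, -3.79919064e+01,  1.46012404e-01, -2.30591369e+01,
        1.23336693e-02,  1.36047046e-02, -6.97984945e-06]), 'tool_pos': array([ 245.73012678, -491.26118271,  248.9002124 ]), 'eef_rot': array([[ 8.94339615e-01,  4.47387206e-01, -1.15837199e-03],
       [ 4.47388697e-01, -8.94337100e-01,  2.12251616e-03],
       [-8.63884717e-05, -2.41649282e-03, -9.99997077e-01]]), 'wrist_force': array([ 0.28581733, -0.35068386,  0.09086999]), 'moment': array([-8.11109266e-05,  8.82020138e-03, -4.95678352e-02]), 'width': 85.54649153806194}
top {'fx': 400.8823706664803, 'fy': 400.8823706664803, 'cx': 325.867593374825, 'cy': 197.70306458210513, 'k1': -0.009005100632919474, 'rvec': array([ 2.11998088, -2.13259867,  0.18102196]), 'tvec': array([  42.88461371,  599.97726502, 1253.89794931])}
side {'fx': 389.12767706170536, 'fy': 389.12767706170536, 'cx': 322.5888339952155, 'cy': 200.489630037999, 'k1': -0.0021635763261311104, 'rvec': array([ 2.17449124, -0.06546643,  0.03756989]), 'tvec': array([-594.29863579,  149.07085375, 1076.27421251])}
```

View pics/top0.png

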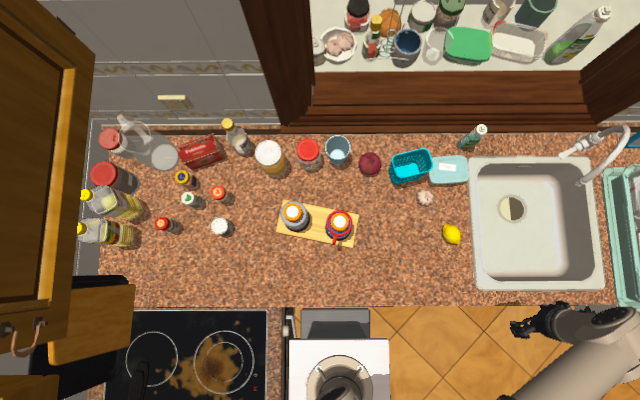

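View pics/side0.png

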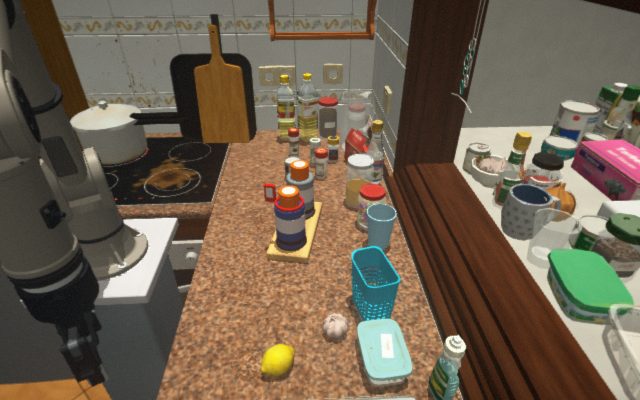

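The blue cylinder is the right one in the top view, with its cap at about (340,224) and the fin tip at about (335,241). In the side view it is the nearer one, at (290,220). The lemon is at (452,233) and the garlic at (425,197).

```bash
cat > h.py <<'E'
from rig import *
import numpy as np, cv2
def proj(c,P):
    P=np.atleast_2d(P).astype(float); R=cv2.Rodrigues(c["rvec"])[0]; q=P@R.T+c["tvec"]
    s=q[:,:2]/q[:,2:]; s=s*(1+c["k1"]*(s**2).sum(1,keepdims=True))
    return s*[c["fx"],c["fy"]]+[c["cx"],c["cy"]]
def back(c,uv,z):
    from scipy.optimize import fsolve
    return fsolve(lambda p:proj(c,[p[0],p[1],z])[0]-uv,[500,0])
E
python3 - <<'E'
from h import *
a=cv2.imread("pics/top0.png")[185:260,265:365]; b=cv2.imread("pics/side0.png")[155:265,255:335]
A=cv2.resize(a,None,fx=4,fy=4,interpolation=cv2.INTER_CUBIC); B=cv2.resize(b,None,fx=4.5,fy=4.5,interpolation=cv2.INTER_CUBIC)
H=max(A.shape[0],B.shape[0]); A=cv2.copyMakeBorder(A,0,H-A.shape[0],0,0,cv2.BORDER_CONSTANT)
cv2.imwrite("pics/c0.png",np.hstack([A,B]))
t=camera("top")
for n,uv,z in[("rackTL",(282,201),24),("rackTR",(358,212),24),("rackBR",(353.5,245),24),("rackBL",(277,232),24),("cap",(340,222),190),("cap2",(293.5,212),190),("fintip",(334.5,242),202),("lemon",(452,233),25),("garlic",(425,197),25),("tin",(221,227),60),("jar",(163,224),90)]:
    print(n,back(t,uv,z).round(1))
E
```

```text
rackTL [595.2 185.7]
rackTR [556.6 -66.7]
rackBR [448.  -49.9]
rackBL [491.9 200.8]
cap [504.5  -1.8]
cap2 [534.4 132.5]
fintip [446.3  14.7]
lemon [ 485.1 -373.1]
garlic [ 605.5 -290.5]
tin [505.7 376.4]
jar [513.  551.6]
```

View pics/c0.png

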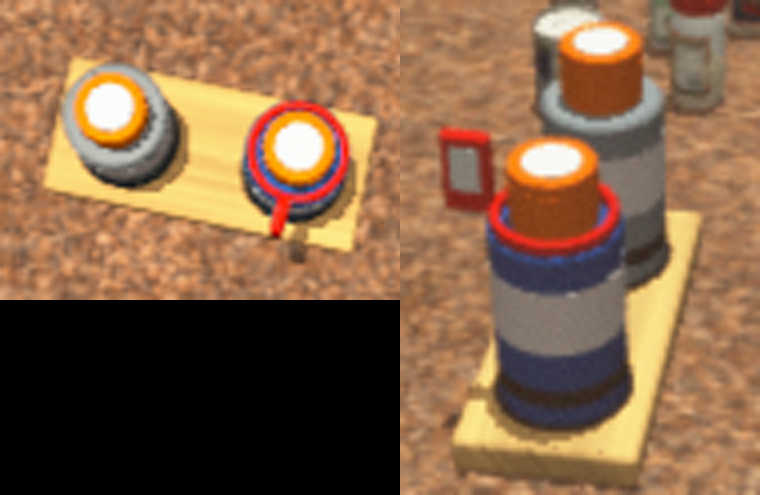

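```bash
cat > fit.py <<'E'
from h import *
from scipy.optimize import minimize
S=4
def masks(im,box):
    x0,y0,x1,y1=box; h=cv2.cvtColor(cv2.resize(im[y0:y1,x0:x1],None,fx=S,fy=S,interpolation=cv2.INTER_CUBIC),cv2.COLOR_BGR2HSV)
    H,s,v=[h[:,:,i].astype(int) for i in range(3)]
    red=((H<6)|(H>170))&(s>150)&(v>90); org=(H>=7)&(H<20)&(s>185)&(v>110)
    return red,org
def circ(r,z,n=48):
    a=np.linspace(0,2*np.pi,n,endpoint=False); return np.c_[r*np.cos(a),r*np.sin(a),0*a+z]
def px(c,P,box): return ((proj(c,P)-box[:2]+0.5)*S-0.5)
def hull(m,uv,v): cv2.fillConvexPoly(m,cv2.convexHull(np.round(uv*16).astype(np.int32)),v,shift=4)
def render(c,box,p,what):
    m=np.zeros(((box[3]-box[1])*S,(box[2]-box[0])*S),np.uint8); cx,cy,rx,ry,yaw=p[:5]
    T=lambda P,x,y:P+np.array([x,y,0])
    R=cv2.Rodrigues(np.array([0,0,yaw]))[0]
    hull(m,px(c,T(np.r_[circ(38,150),circ(38,158)],rx,ry),box),1)
    n=np.zeros_like(m); hull(n,px(c,T(circ(32,158),rx,ry),box),1)
    n2=np.zeros_like(m); hull(n2,px(c,T(circ(32,150),rx,ry),box),1); m[(n&n2)>0]=0
    f=np.array([[-x,y,z] for x in(36,66) for y in(-5,5) for z in(p[5],202)])
    hull(m,px(c,T(f@R.T,rx,ry),box),1)
    k=np.zeros_like(m); hull(k,px(c,T(np.r_[circ(26,150),circ(26,190)],cx,cy),box),1); m[k>0]=2
    return m
E
python3 - <<'E'
from fit import *
C={n:camera(n) for n in("top","side")}
im={n:cv2.imread(f"pics/{n}0.png") for n in C}
B={"top":(320,205,365,255),"side":(260,178,300,215)}
obs={}
for n in C:
    r,o=masks(im[n],B[n]); o=o.astype(np.uint8)
    cn,_=cv2.findContours(o,0,2); k=max(cn,key=cv2.contourArea); o[:]=0; cv2.drawContours(o,[cv2.convexHull(k)],0,1,-1)
    m=r.astype(np.uint8); m[o>0]=2; obs[n]=m
def cost(p): 
    return sum((render(C[n],B[n],p,0)!=obs[n]).sum()/ (obs[n]>0).sum() for n in C)
best=None
for y0 in(-9,-16,-3):
    r=minimize(cost,[504,-2,504,-2,np.radians(y0),158],method="Nelder-Mead",options=dict(initial_simplex=np.array([504,-2,504,-2,np.radians(y0),170])+np.vstack([np.zeros(6),np.diag([5,5,5,5,.15,-8])]),maxiter=600))
    print(r.fun,r.x[:4].round(1),np.degrees(r.x[4]).round(1),r.x[5].round(1))
    if best is None or r.fun<best.fun: best=r
v=[]
for n in C:
    w=render(C[n],B[n],best.x,0); col=np.array([[0,0,0],[0,0,255],[0,160,255]],np.uint8)
    d=np.hstack([col[obs[n]],col[w],(((w!=obs[n])*255)[:,:,None]*np.ones(3)).astype(np.uint8)]); v.append(cv2.copyMakeBorder(d,0,0,0,560-d.shape[1],0))
cv2.imwrite("pics/f0.png",np.vstack(v))
E
```

```text
0.39502958176751757 [ 5.068e+02  1.100e+00  5.072e+02 -3.000e-01] -16.1 198.5
0.3962648245671773 [506.8   1.5 507.1   0. ] -15.6 199.1
0.3944064787278042 [506.8   1.2 507.1  -0. ] -16.3 198.5
```

View pics/f0.png

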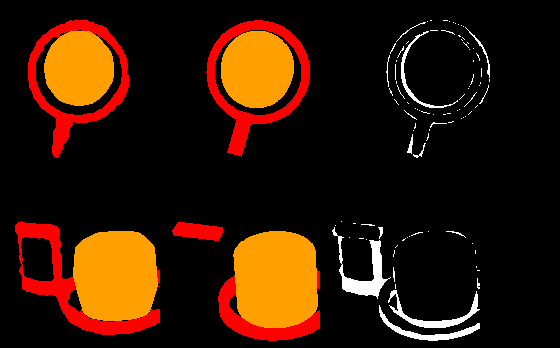

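Run:
```python
from fit import *
C={n:camera(n) for n in("top","side")}
im={n:cv2.imread(f"pics/{n}0.png") for n in C}
B={"top":(320,205,365,255),"side":(254,178,304,216)}
obs={}
for n in C:
    r,o=masks(im[n],B[n]); o=o.astype(np.uint8)
    cn,_=cv2.findContours(o,0,2); k=max(cn,key=cv2.contourArea); o[:]=0; cv2.drawContours(o,[cv2.convexHull(k)],0,1,-1)
    m=r.astype(np.uint8)
    if n=="side":
        f=m.copy(); f[:,68:]=0; q=cv2.convexHull(cv2.findNonZero(f)); cv2.fillConvexPoly(m,q,1)
    m[o>0]=2; obs[n]=m
def cost(p,full=False):
    s=0
    for i,n in enumerate(C):
        w=render(C[n],B[n],p,0); w=cv2.warpAffine(w,np.float32([[1,0,p[6+2*i]*S],[0,1,p[7+2*i]*S]]),w.shape[::-1],flags=cv2.INTER_NEAREST)
        s+=(w!=obs[n]).sum()/(obs[n]>0).sum()
    return s+0.02*np.sum(np.square(p[6:]))
for y0 in(-9,-16):
    r0=np.array([506,0,507,0,np.radians(y0),166,0,0,0,0]); st=np.diag([4,4,4,4,.15,5,.7,.7,.7,.7])
    for _ in range(2): 
        r=minimize(cost,r0,method="Nelder-Mead",options=dict(initial_simplex=r0+np.vstack([np.zeros(10),st]),maxiter=900)); r0=r.x
    print(r.fun,r.x[:4].round(1),np.degrees(r.x[4]).round(1),r.x[5:].round(2), "tag_grip",(r.x[2:4]-52*np.array([np.cos(r.x[4]),np.sin(r.x[4])])).round(1))
t=C["top"]
c0=np.array([b for b in[back(t,uv,24) for uv in [(282.9,199.3),(358.9,213.9),(353.2,247),(276,232)]]]); print(c0.round(1), "mid",c0.mean(0).round(1))
```

```text
0.3048985538586383 [5.075e+02 1.600e+00 5.071e+02 5.000e-01] -15.6 [ 1.5366e+02  1.8000e-01 -1.0000e-02 -1.3000e-01 -3.9000e-01] tag_grip [457.   14.5]
0.31208048749719847 [507.4   1.5 507.3   0.7] -14.9 [ 1.5385e+02  3.0000e-01  9.0000e-02 -0.0000e+00 -4.0000e-01] tag_grip [457.   14.1]
[[600.9 182.8]
 [550.3 -69.5]
 [441.5 -48.8]
 [492.  204.1]] mid [521.2  67.1]
```

```bash
cat >> h.py <<'E'
from scipy.spatial.transform import Rotation as Ro
def rel(p,yaw,o=None):
    o=o or get_obs(); R=np.array(o["eef_rot"]); a=np.radians(yaw); c,s=np.cos(a),np.sin(a)
    T=np.array([[c,s,0],[s,-c,0],[0,0,-1]])
    print(np.r_[R.T@(np.array(p)-o["tool_pos"])/1000,Ro.from_matrix(R.T@T).as_rotvec()/1.5].round(4).tolist())
def st():
    o=get_obs(); print("t",o["t"],"pos",o["tool_pos"].round(1),"yaw",np.degrees(np.arctan2(o["eef_rot"][1,0],o["eef_rot"][0,0])).round(1),"j",o["joints"].round(0),"F",o["wrist_force"].round(1),"M",o["moment"].round(2),"w",round(o["width"],1))
E
python3 -c "
from h import *
rel([457,14.3,260],-15.5)"
```

```text
[0.4151, -0.3582, -0.0101, -0.0003, 0.0001, 0.4896]
```

>>> servo_tool([
  [[0.03,-0.026,-0.01,0,0,0.04],[0.06,-0.052,-0.01,0,0,0.08],[0.09,-0.078,-0.01,0,0,0.12],[0.12,-0.104,-0.01,0,0,0.16],[0.15,-0.13,-0.01,0,0,0.2],[0.18,-0.156,-0.01,0,0,0.24],[0.21,-0.182,-0.01,0,0,0.28],[0.24,-0.208,-0.01,0,0,0.32],[0.27,-0.234,-0.01,0,0,0.36],[0.3,-0.26,-0.01,0,0,0.4],[0.33,-0.286,-0.01,0,0,0.44],[0.35,-0.303,-0.01,0,0,0.46]],
], grip=0.5, newtons=60)

```text
t: 1.35
tool_pos: [424.4, -59.6, 260.4]
eef_rot: [[0.975, -0.222, 0.001], [-0.222, -0.975, 0.002], [0.001, -0.002, -1.0]]
wrist_force: [-0.5, 0.6, 0.3]
width: 42.8
```

```bash
python3 -c "
from h import *
st();rel([457,14.3,250],-15.5)"
```

```text
t 1.35 pos [424.4 -59.6 260.4] yaw -12.8 j [ 25.   4. -21. 102.   1.  74. -98.] F [-0.5  0.6  0.3] M [-0.04 -0.03  0.04] w 42.8
[0.0154, -0.0792, 0.0106, -0.0015, -0.0006, 0.0312]
```

>>> servo_tool([
  [[0.005,-0.025,0.01,0,0,0.01],[0.01,-0.05,0.01,0,0,0.02],[0.015,-0.07,0.01,0,0,0.03],[0.0155,-0.079,0.015,-0.0015,0,0.031],[0.0155,-0.079,0.03,-0.0015,0,0.031],[0.0155,-0.079,0.03,-0.0015,0,0.031],[0.0155,-0.079,0.03,-0.0015,0,0.031]],
])

```text
t: 1.93
tool_pos: [456.4, 13.8, 230.0]
eef_rot: [[0.964, -0.267, -0.001], [-0.267, -0.964, -0.0], [-0.001, 0.001, -1.0]]
wrist_force: [0.4, -0.4, 0.1]
width: 42.8
```

Run:
```python
from h import *
st();rel([457,14.3,184],-15.5)
v=[]
for n,(x0,y0,x1,y1) in(("top",(285,180,385,280)),("side",(225,110,325,210))):
    f=camera(n)["frame"][y0:y1,x0:x1,::-1]; v.append(cv2.resize(f,None,fx=4,fy=4,interpolation=cv2.INTER_CUBIC))
cv2.imwrite("pics/c1.png",np.hstack(v))
```

```text
t 1.9333 pos [456.4  13.8 230. ] yaw -15.5 j [  18.    9.  -25.  101.    4.   70. -113.] F [ 0.4 -0.4  0.1] M [-0.01 -0.07  0.02] w 42.8
[0.0005, -0.0007, 0.046, 0.0005, 0.0007, 0.0001]
```

View pics/c1.png

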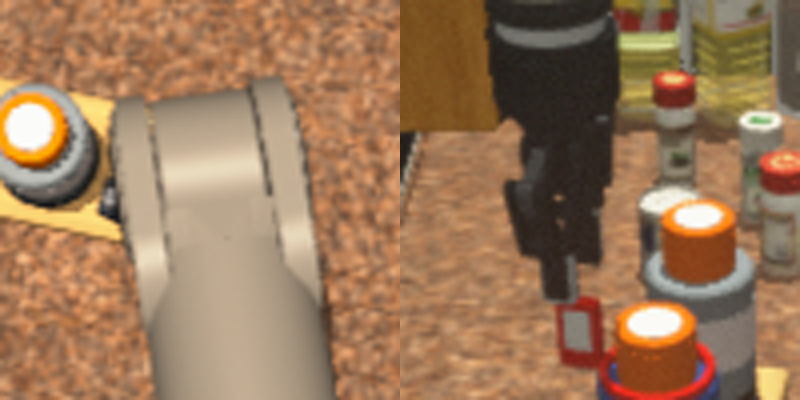

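Run:
```python
from h import *
c=camera("side"); a=np.radians(-15.5); X=np.array([np.cos(a),np.sin(a),0]);Y=np.array([-np.sin(a),np.cos(a),0])
f=lambda P:((proj(c,P)-[225,110])*4+400*np.array([1,0])).round(0).tolist()
o=get_obs()["tool_pos"]
for s in(-1,1): print("tip",s,f([o+Y*s*22+X*k-[0,0,19] for k in(-11,11)]))
r=np.array([507.2,.5,0]); print("fin",f([r-X*k+[0,0,z] for k in(66,36) for z in(202,168)]))
```

```text
tip -1 [[545.0, 302.0], [579.0, 306.0]]
tip 1 [[568.0, 267.0], [601.0, 270.0]]
fin [[553.0, 296.0], [558.0, 340.0], [598.0, 302.0], [602.0, 346.0]]
```

>>> servo_tool([
  [[0.002,0,0.02,0,0,0],[0.003,0,0.035,0,0,0],[0.003,-0.001,0.046,0,0,0],[0.003,-0.001,0.046,0,0,0],[0.003,-0.001,0.046,0,0,0]],
])

```text
t: 2.5
tool_pos: [460.7, 13.2, 185.6]
eef_rot: [[0.963, -0.269, 0.002], [-0.269, -0.963, -0.001], [0.002, -0.0, -1.0]]
wrist_force: [0.2, 0.3, 0.9]
width: 43.0
```

>>> servo_tool([
  [[0,0,0,0,0,0],[0,0,0,0,0,0],[0,0,0,0,0,0],[0,0,0,0,0,0],[0,0,0,0,0,0],[0,0,0,0,0,0]],
], grip=0, newtons=50)

```text
t: 3.0
tool_pos: [461.5, 13.1, 186.7]
eef_rot: [[0.963, -0.269, 0.004], [-0.269, -0.963, -0.001], [0.004, -0.0, -1.0]]
wrist_force: [-0.7, -0.3, 5.1]
width: 9.1
```

```bash
python3 -c "
from h import *
st()"
```

```text
t 3.0 pos [461.5  13.1 186.7] yaw -15.6 j [  18.   12.  -25.  105.    6.   64. -115.] F [-0.7 -0.3  5.1] M [-0.13  0.14 -0.02] w 9.1
```

>>> servo_tool([
  [[0,0,-0.005,0,0,0],[0,0,-0.015,0,0,0],[0,0,-0.03,0,0,0],[0,0,-0.045,0,0,0],[0,0,-0.06,0,0,0],[0,0,-0.07,0,0,0],[0,0,-0.07,0,0,0],[0,0,-0.07,0,0,0]],
])

```text
t: 3.67
tool_pos: [461.4, 13.2, 257.1]
eef_rot: [[0.963, -0.269, 0.005], [-0.269, -0.963, -0.001], [0.005, -0.0, -1.0]]
wrist_force: [-0.2, -0.3, -1.0]
width: 9.2
```

Run:
```python
from h import *
st();rel([440,-200,256],-15.5)
x0,y0,x1,y1=(225,100,325,250)
f=camera("side")["frame"][y0:y1,x0:x1,::-1]; cv2.imwrite("pics/c2.png",cv2.resize(f,None,fx=4,fy=4,interpolation=cv2.INTER_CUBIC))
```

```text
t 3.6667 pos [461.4  13.2 257.1] yaw -15.6 j [  18.    8.  -25.   98.    4.   74. -113.] F [-0.2 -0.3 -1. ] M [ 0.01  0.03 -0.04] w 9.2
[0.0368, 0.2111, 0.0012, -0.0003, -0.0034, -0.0013]
```

View pics/c2.png

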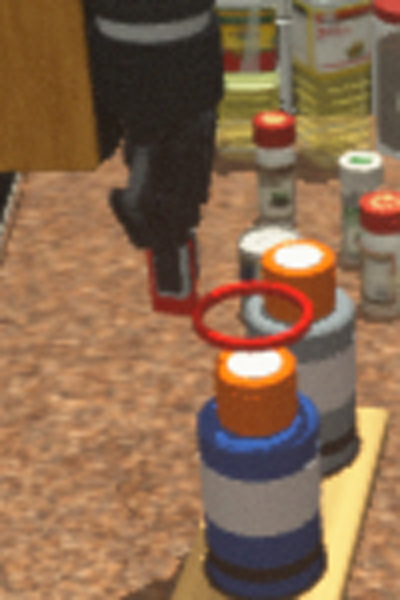

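The ring hangs level in the fingers at (252,313), clear above the cap at (255,360). I'll carry it to the free end on the -y side.

>>> servo_tool([
  [[0.002,0.01,0,0,0,0],[0.006,0.03,0,0,0,0],[0.011,0.06,0,0,0,0],[0.016,0.09,0,0,0,0],[0.021,0.12,0,0,0,0],[0.026,0.15,0,0,0,0],[0.031,0.18,0,0,-0.002,0],[0.035,0.2,0,0,-0.003,0],[0.037,0.211,0,0,-0.003,0],[0.037,0.211,0.01,0,-0.003,0],[0.037,0.211,0.03,0,-0.003,0],[0.037,0.211,0.05,0,-0.003,0]],
])

```text
t: 4.72
tool_pos: [440.3, -198.4, 205.4]
eef_rot: [[0.964, -0.267, -0.0], [-0.267, -0.964, 0.001], [-0.0, -0.001, -1.0]]
wrist_force: [0.9, -0.1, -2.0]
width: 9.3
```

Run:
```python
from h import *
st();rel([440,-200,45],-15.5)
```

```text
t 4.7167 pos [ 440.3 -198.4  205.4] yaw -15.5 j [ 35.  13. -15. 100.   3.  68. -86.] F [ 0.9 -0.1 -2. ] M [ 0.01 -0.    0.02] w 9.3
[0.0002, 0.0018, 0.1604, -0.0009, 0.0003, -0.0001]
```

>>> servo_tool([
  [[0,0.001,0.025,0,0,0],[0,0.002,0.05,0,0,0],[0,0.002,0.075,0,0,0],[0,0.002,0.1,0,0,0],[0,0.002,0.12,0,0,0],[0,0.002,0.14,0,0,0],[0,0.002,0.15,0,0,0],[0,0.002,0.158,0,0,0],[0,0.002,0.163,0,0,0],[0,0.002,0.165,0,0,0],[0,0.002,0.167,0,0,0],[0,0.002,0.168,0,0,0]],
])

```text
t: 5.72
tool_pos: [440.5, -200.2, 38.0]
eef_rot: [[0.964, -0.267, 0.002], [-0.267, -0.964, 0.001], [0.001, -0.001, -1.0]]
wrist_force: [-0.6, -0.2, -1.0]
width: 9.5
```

Run:
```python
from h import *
st()
x0,y0,x1,y1=(200,170,360,300)
f=camera("side")["frame"][y0:y1,x0:x1,::-1]; cv2.imwrite("pics/c3.png",cv2.resize(f,None,fx=4,fy=4,interpolation=cv2.INTER_CUBIC))
```

```text
t 5.7167 pos [ 440.5 -200.2   38. ] yaw -15.5 j [ 33.  24. -13. 111.   8.  45. -90.] F [-0.6 -0.2 -1. ] M [ 0.01 -0.   -0.04] w 9.5
```

View pics/c3.png

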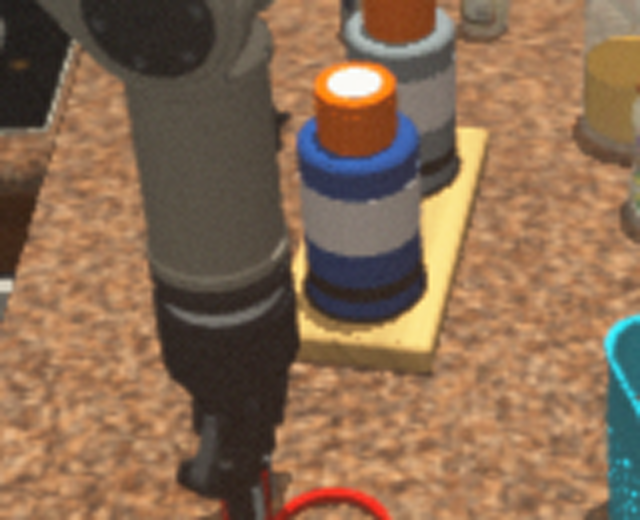

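The ring is at the bottom edge of the crop, about (335,500), well clear of the rack. It hasn't touched the worktop yet, so I'll ease it down a few mm.

>>> servo_tool([
  [[0,0,0.001,0,0,0],[0,0,0.002,0,0,0],[0,0,0.002,0,0,0],[0,0,0.002,0,0,0]],
])

```text
t: 6.1
tool_pos: [441.0, -200.5, 36.7]
eef_rot: [[0.964, -0.267, 0.003], [-0.267, -0.964, 0.0], [0.003, -0.001, -1.0]]
wrist_force: [-0.6, 0.0, 5.9]
width: 9.4
```

In contact with the worktop (Fz is up 6 N). Next I'll release it.

>>> servo_tool([
  [[0,0,0,0,0,0],[0,0,0,0,0,0],[0,0,0,0,0,0],[0,0,0,0,0,0],[0,0,-0.02,0,0,0],[0,0,-0.05,0,0,0],[0,0,-0.09,0,0,0],[0,0,-0.13,0,0,0],[0,0,-0.17,0,0,0],[0,0,-0.2,0,0,0],[0,0,-0.22,0,0,0],[0,0,-0.22,0,0,0]],
], grip=0.5)

```text
t: 7.1
tool_pos: [443.2, -201.6, 262.0]
eef_rot: [[0.963, -0.267, 0.012], [-0.267, -0.964, -0.005], [0.013, 0.001, -1.0]]
wrist_force: [0.2, 0.1, 0.4]
width: 42.5
```

Run:
```python
from h import *
st(); rel([507.3,0,255],10)
t=camera("top")
a=t["frame"][180:290,270:400,::-1]; b=camera("side")["frame"][200:310,230:360,::-1]
cv2.imwrite("pics/c4.png",cv2.resize(np.hstack([a,b]),None,fx=3,fy=3,interpolation=cv2.INTER_CUBIC))
```

```text
t 7.1 pos [ 443.2 -201.6  262. ] yaw -15.5 j [ 35.  10. -15.  95.   3.  74. -86.] F [0.2 0.1 0.4] M [ 0.01 -0.05 -0.03] w 42.5
[0.0077, -0.2114, 0.0068, 0.0027, -0.0085, -0.2968]
```

View pics/c4.png

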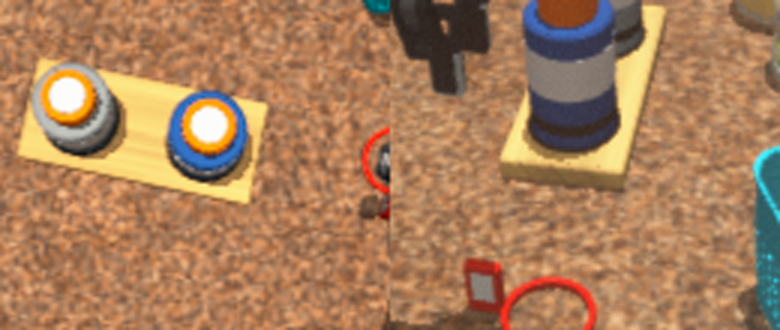

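The ring lies flat with its fin upright (right half, around (548,305)), well clear of the rack. The bare cap is visible at (210,127) in the left half. I'll refine the cap centre from both cameras.

Run:
```python
from h import *
from scipy.optimize import least_squares
C={n:camera(n) for n in("top","side")}
box={"top":(325,208,357,238),"side":(275,182,303,202)}
m={}
for n,(x0,y0,x1,y1) in box.items():
    S=4; im=cv2.resize(np.ascontiguousarray(C[n]["frame"][y0:y1,x0:x1]),None,fx=S,fy=S,interpolation=cv2.INTER_CUBIC); h=cv2.cvtColor(im,cv2.COLOR_RGB2HSV).astype(int)
    w=((h[...,1]<60)&(h[...,2]>200)).astype(np.uint8)
    k=max(cv2.findContours(w,0,2)[0],key=cv2.contourArea); e=cv2.fitEllipse(k)
    m[n]=(np.array(e[0])+.5)/S-.5+[x0,y0]; print(n,m[n].round(2),np.array(e[1]).round(1)/S, back(C[n],m[n],190).round(1))
r=least_squares(lambda p:np.r_[proj(C["top"],[p[0],p[1],190])[0]-m["top"],proj(C["side"],[p[0],p[1],190])[0]-m["side"]],[507,0]); print(r.x,r.fun)
rel([r.x[0],r.x[1],250],37)
```

```text
top [339.26 221.06] [11.25  11.475] [5.072e+02 3.000e-01]
side [288.17 190.21] [ 6.7   12.925] [506.8   4.2]
[507.00966256   1.33937921] [-0.37476663  0.06846521  0.07592965  0.61041886]
[0.0112, -0.2123, 0.0054, -0.001, -0.0, -0.611]
```

>>> servo_tool([
  [[0.001,-0.015,0,0,0,-0.05],[0.003,-0.04,0,0,0,-0.11],[0.004,-0.065,0,0,0,-0.18],[0.005,-0.09,0,0,0,-0.25],[0.006,-0.115,0,0,0,-0.32],[0.008,-0.14,0,0,0,-0.39],[0.009,-0.165,0,0,0,-0.46],[0.01,-0.185,0,0,0,-0.52],[0.011,-0.2,0,0,0,-0.57],[0.011,-0.212,0.005,-0.001,0,-0.611],[0.011,-0.212,0.005,-0.001,0,-0.611],[0.011,-0.212,0.005,-0.001,0,-0.611]],
], grip=1, newtons=30)

```text
t: 8.3
tool_pos: [505.6, 1.3, 248.7]
eef_rot: [[0.799, 0.602, -0.004], [0.602, -0.799, 0.0], [-0.003, -0.002, -1.0]]
wrist_force: [-0.7, -1.1, 0.3]
width: 85.1
```

Run:
```python
from h import *
st(); rel([507,1.0,175],37)
```

```text
t 8.3 pos [505.6   1.3 248.7] yaw 37.0 j [ 22.  15. -29.  92.   8.  75. -62.] F [-0.7 -1.1  0.3] M [-0.03 -0.01 -0.02] w 85.1
[0.0012, 0.0013, 0.0737, -0.0017, 0.0022, 0.0001]
```

>>> servo_tool([
  [[0,0,0.015,-0.001,0.001,0],[0.001,0.001,0.035,-0.0017,0.002,0],[0.001,0.001,0.055,-0.0017,0.002,0],[0.001,0.001,0.067,-0.0017,0.002,0],[0.001,0.001,0.073,-0.0017,0.002,0],[0.001,0.001,0.073,-0.0017,0.002,0],[0.001,0.001,0.073,-0.0017,0.002,0]],
])

```text
t: 8.88
tool_pos: [506.7, 0.2, 175.7]
eef_rot: [[0.8, 0.6, -0.0], [0.6, -0.8, -0.001], [-0.001, 0.0, -1.0]]
wrist_force: [0.9, 0.2, -0.4]
width: 85.5
```

>>> servo_tool([
  [[0,0,0,0,0,0],[0,0,0,0,0,0],[0,0,0,0,0,0],[0,0,0,0,0,0],[0,0,0,0,0,0],[0,0,0,0,0,0]],
], grip=0)

```text
t: 9.38
tool_pos: [507.4, 0.1, 176.9]
eef_rot: [[0.8, 0.6, 0.002], [0.6, -0.8, -0.001], [0.001, 0.002, -1.0]]
wrist_force: [-0.1, -1.5, 5.3]
width: 51.0
```

Run:
```python
from h import *
st()
```

```text
t 9.3833 pos [5.074e+02 1.000e-01 1.769e+02] yaw 36.9 j [ 21.  18. -29.  99.  10.  65. -64.] F [-0.1 -1.5  5.3] M [-0.05  0.21 -0.  ] w 51.0
```

Gripped (width 51). First try is the ordinary thread: counter-clockwise from above, which is minus about tool z, by 12°.

>>> servo_tool([
  [[0,0,0,0,0,-0.03],[0,0,0,0,0,-0.06],[0,0,0,0,0,-0.09],[0,0,0,0,0,-0.12],[0,0,0,0,0,-0.14],[0,0,0,0,0,-0.14]],
])

```text
t: 9.88
tool_pos: [507.5, 0.5, 176.9]
eef_rot: [[0.657, 0.754, 0.002], [0.754, -0.657, -0.0], [0.001, 0.002, -1.0]]
wrist_force: [0.2, 1.1, 2.1]
width: 51.0
```

Run:
```python
from h import *
st()
```

```text
t 9.8833 pos [5.075e+02 5.000e-01 1.769e+02] yaw 49.0 j [ 23.  19. -31.  99.  10.  65. -52.] F [0.2 1.1 2.1] M [ 0.15 -0.04  0.01] w 51.0
```

No torque (Mz 0.01 N m) after 12°, so it turns freely this way. Continuing to 56° in total.

>>> servo_tool([
  [[0,0,0,0,0,-0.04],[0,0,0,0,0,-0.09],[0,0,0,0,0,-0.14],[0,0,0,0,0,-0.19],[0,0,0,0,0,-0.23],[0,0,0,0,0,-0.26],[0,0,0,0,0,-0.26]],
])

```text
t: 10.47
tool_pos: [507.5, 0.8, 176.9]
eef_rot: [[0.32, 0.947, 0.002], [0.947, -0.32, 0.0], [0.001, 0.002, -1.0]]
wrist_force: [0.5, 0.0, 0.7]
width: 50.6
```

Run:
```python
from h import *
st()
```

```text
t 10.4667 pos [507.5   0.8 176.9] yaw 71.3 j [ 26.  19. -35.  99.  12.  66. -32.] F [0.5 0.  0.7] M [0.09 0.05 0.02] w 50.6
```

>>> servo_tool([
  [[0,0,0,0,0,-0.04],[0,0,0,0,0,-0.09],[0,0,0,0,0,-0.14],[0,0,0,0,0,-0.19],[0,0,0,0,0,-0.23],[0,0,0,0,0,-0.25],[0,0,0,0,0,-0.25]],
])

```text
t: 11.05
tool_pos: [507.5, 0.9, 176.9]
eef_rot: [[-0.048, 0.999, 0.002], [0.999, 0.048, 0.0], [0.0, 0.002, -1.0]]
wrist_force: [-0.5, 0.0, 2.5]
width: 50.8
```

Run:
```python
from h import *
st()
```

```text
t 11.05 pos [507.5   0.9 176.9] yaw 92.7 j [ 29.  20. -39.  99.  14.  66. -12.] F [-0.5  0.   2.5] M [ 0.04  0.06 -0.03] w 50.8
```

To confirm the cap really turned with the fingers, I'll feel for the 63° stop with a small extra turn.

>>> servo_tool([
  [[0,0,0,0,0,-0.03],[0,0,0,0,0,-0.06],[0,0,0,0,0,-0.09],[0,0,0,0,0,-0.12],[0,0,0,0,0,-0.12]],
])

```text
t: 11.47
tool_pos: [507.4, 1.1, 176.9]
eef_rot: [[-0.224, 0.975, 0.002], [0.975, 0.224, 0.001], [0.0, 0.002, -1.0]]
wrist_force: [0.1, -0.3, 2.1]
width: 51.1
```

Run:
```python
from h import *
st()
```

```text
t 11.4667 pos [507.4   1.1 176.9] yaw 102.9 j [ 30.  21. -41.  99.  15.  66.  -2.] F [ 0.1 -0.3  2.1] M [ 0.11  0.1  -0.29] w 51.1
```

Mz jumped to -0.29 N m at about 66°, so that's the stop and the cap turned with the fingers. Next I'll back off 5°, grip a bit firmer and lift slowly, watching the force.

>>> servo_tool([
  [[0,0,0,0,0,0.03],[0,0,0,0,0,0.06],[0,0,0,0,0,0.06],[0,0,0,0,0,0.06],[0,0,-0.002,0,0,0.06],[0,0,-0.004,0,0,0.06],[0,0,-0.004,0,0,0.06]],
], newtons=40)

```text
t: 12.05
tool_pos: [507.4, 1.1, 181.0]
eef_rot: [[-0.135, 0.991, 0.002], [0.991, 0.135, 0.001], [0.001, 0.002, -1.0]]
wrist_force: [-0.0, 0.9, -0.4]
width: 50.6
```

Run:
```python
from h import *
st()
```

```text
t 12.05 pos [507.4   1.1 181. ] yaw 97.8 j [ 30.  20. -40.  98.  14.  66.  -7.] F [-0.   0.9 -0.4] M [-0.   -0.04  0.06] w 50.6
```

Lifted 4 mm with only the cap's weight showing (Fz -0.4 N), so it's free. Lifting to 100 mm.

>>> servo_tool([
  [[0,0,-0.006,0,0,0],[0,0,-0.014,0,0,0],[0,0,-0.024,0,0,0],[0,0,-0.034,0,0,0],[0,0,-0.046,0,0,0],[0,0,-0.058,0,0,0],[0,0,-0.07,0,0,0],[0,0,-0.08,0,0,0],[0,0,-0.088,0,0,0],[0,0,-0.093,0,0,0],[0,0,-0.096,0,0,0],[0,0,-0.096,0,0,0]],
])

```text
t: 13.05
tool_pos: [507.4, 1.1, 277.6]
eef_rot: [[-0.135, 0.991, 0.002], [0.991, 0.135, 0.001], [0.0, 0.003, -1.0]]
wrist_force: [0.8, 0.7, 0.5]
width: 50.7
```

>>> servo_tool([
  [[0,0,0,0,0,0],[0,0,0,0,0,0],[0,0,0,0,0,0],[0,0,0,0,0,0]],
])

```text
t: 13.38
tool_pos: [507.2, 1.0, 277.1]
eef_rot: [[-0.135, 0.991, 0.001], [0.991, 0.135, 0.001], [0.001, 0.002, -1.0]]
wrist_force: [0.0, 0.4, -0.5]
width: 50.5
```

Run:
```python
from h import *
st()
f=camera("side")["frame"][100:400,200:440,::-1]; cv2.imwrite("pics/c5.png",cv2.resize(f,None,fx=2,fy=2,interpolation=cv2.INTER_CUBIC))
```

```text
t 13.3833 pos [507.2   1.  277.1] yaw 97.8 j [ 31.  16. -41.  89.  11.  79.  -4.] F [ 0.   0.4 -0.5] M [-0.02 -0.02  0.04] w 50.5
```

View pics/c5.png

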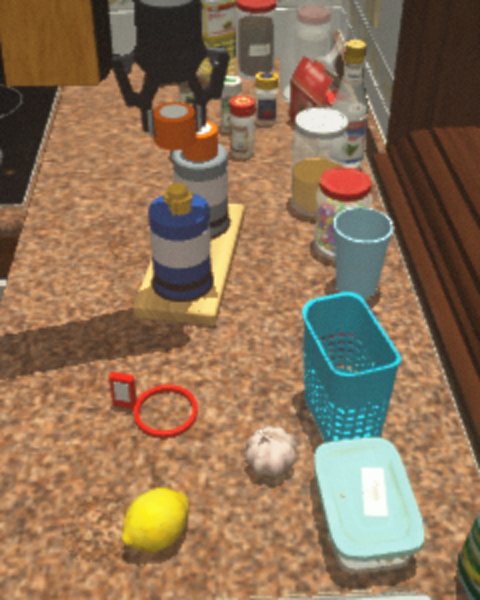

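The cap is held in the fingers at (174,125), well above the bare brass neck at (178,198). The ring lies flat on the worktop at (166,410), and the lemon and garlic look untouched. Handing in.

Run:
```python
from h import *
print(close_job()); st()
```

```text
the job is handed in; nothing more can be done
None
the job is handed in; nothing more can be done
```

The cap is off the blue cylinder and held still in the gripper about 10 cm above where it sat. The job was handed in at about 13.4 s of the 54 s; no verdict was reported.

- **Tag ring:** I gripped it by its fin and lifted it level over the cap. I set it down on the worktop about 21 cm from the blue cylinder, beyond the -y end of the rack, touching down at about 6 N before release. The last picture shows it lying flat and clear.
- **Cap:** The thread is ordinary. It turned freely counter-clockwise at the first try, and I felt the stop (0.29 N m) at about 66° of gripper turn. I backed off 5° and it lifted with only its own weight showing.
- **Last checks:** The gripper is at z = 277 mm with a finger opening of 50.5 mm and a wrist force under 1 N. The side picture shows the cap in the fingers above the bare neck, with the lemon and garlic apparently where they were. I did not check the tin, spice jar and onion by measurement, but the arm went nowhere near where I saw the tin and spice jar. I did not locate the onion.
- **Disagreement:** The two cameras differed by about 4 mm on the cap's centre, so I used a combined value. The grip on the cap was not affected.

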